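Let one tin out of the gravity rack with its thumb lever

ROBOT

A 6-joint arm with a two-finger parallel gripper is mounted at the origin on the work surface. World frame = base frame: x ahead of the robot, y to its left, z up, the work surface at z = 0. Lengths are in mm, angles in rad, forces in N, time in s.
With the tool pointing down it reaches from about 275 to 1000 mm from the base axis. Payload 8.4 kg.
Tool frame: the origin (TCP) lies at the centre of the arm's flange, where the gripper is bolted on; the fingertips stand r.tip_extent ahead of it and the grasp point (between the pads) lies 155 mm ahead of it (r.tip_extent is the distance from the TCP to the fingertips, in mm); z points along the fingers, y is the direction in which the jaws open and shut (so a half turn about z gives the same grasp; the last joint's range is limited). The gripper opens to 85 mm and grips with 20 to 120 N. Pads are 22 mm wide; open, the fingers measure 114 mm over their backs; the gripper's body (76 mm by 85 mm) begins 54 mm behind the grasp point. The pads swing forward as they close: fully open they stand 13 mm farther back than shut.
Start: joints at [-0.002, 0.353, 1.633, -0, 1.155, -0.002], TCP at [625.004, -0, 404.681] pointing down, gripper open.
Joint ranges: [-2.63, 2.63], [-0.92, 2.1], [0.06, 2.66], [-1.3, 4.44], [0, 2.69], [-3.02, 3.02]. Speed limits (rad/s): [2.22, 2.22, 2.79, 3.14, 3.14, 3.14].

INTERFACE

Orientations are given as [roll, pitch, yaw] about the fixed x, y, z axes, in that order (R = Rz(yaw) Ry(pitch) Rx(roll)).
In Python, from rig import sense, grab_frame, job, r gives the robot as it stands. The module is installed in compiled form; this text tells all that it offers.
- The arm moves only by the shell command python3 -m creep 'ROWS' [FORCE]. ROWS is JSON, a list of rows, each a list of 7 numbers: the turn, a rotation vector about the tool's x, y, z in rad, then the shift along the tool's x, y, z in mm, then the closure, from 0 (fully open) to 1 (shut). In form: [[wx, wy, wz, dx, dy, dz, fingers], ...]. A call has 1 to 10 rows; each row shifts and turns the pose as measured when the row begins, along the tool's axes as they then stand; what a row does not reach is not made up. A row lasts 1/12 s, in which the tool goes at most 41.7 mm and 7.16 degrees, less where a joint would pass 70% of its speed; a pose out of reach is approached as far as the arm can. A call with a gripper value outside its range is refused whole. The fingers move at their own pace and stop on an object; FORCE is the grip in N (left out, the last holds). Time passes only in rows, so rows that do not move let the fingers close. It gives the time, the measured TCP pose, the force and the opening at its end, in the units of the state.
- sense(): the state, without advancing time (a new reading comes with each control period).
- grab_frame(name): name is "scene" or "side" or "wrist"; returns a dict with "color" (400x640x3 uint8, red, green, blue), "mtx" (3x3 intrinsics, pixels), "distortion" ([k1, k2, p1, p2, k3] as OpenCV has them; the pictures are not rectified), "T" (4x4, takes a point from camera to world coordinates). Camera axes: x right, y down, z forward; pixel columns grow to the right and rows downward; lengths in mm; the calibration is good to about 2 mm. A picture is of the moment at which its call begins. There is no depth.
- job.sign_off(): hands the job in, once; it reports no verdict.
The state is a dict: "clock": time; "qpos": joint angles; "qvel": joint speeds; "joint_efforts": joint torques, N m; "eef_pos": TCP position; "tcp_rot": TCP orientation; "contact_force": force on the tool from outside, world axes, zero at the start; "wrist_torque": the same for the moment, N m; "opening": opening from 0.0 (shut) to 1.0 (fully open).
Only numpy, scipy, OpenCV 4.12 (cv2) and the standard library are available. Lean on these libraries where they do the work, as an engineer would, in place of code of your own. Each camera call takes 0.05 s, during which the arm holds its last target.

TASK

One tin of tomatoes is wanted from the tin rack on the counter: press the rack's orange thumb paddle fully down with your fingertips and keep it down until the front tin has rolled into the pick-up tray, then let the paddle come right back up so that the next tin rolls down to wait behind the gate. Let out one tin only, leave it lying in the tray, do not touch or lift any tin by hand, and leave the cup, salt pig, whisk and pot stand where they are.

Things in the scene. Friction and masses are not known exactly. Their poses are not given: they have to be found in the camera images.
- rack: Tin rack screwed to the counter, white steel cheeks and wire rails, 243 mm long, 100 mm wide. Origin on the counter under the lane's middle line, near under the pivot; x points from the outlet (tray) to the higher rear, y to the paddle's side, z up. Rails fall 9 degrees towards -x. Front stop at x = -92 mm, rear wall at +146 mm and 87 mm high; tins stand up to 97 mm high.
- rocker (a joint): Tilt of the rocking lever, rad: 0 at rest (gate down), 0.84 fully pressed, at its hard stop. Pressing the paddle (rear end) lifts the gate bar in front while a stop bar comes down and holds the second tin. The front tin passes only above about 0.7 and is in the tray within 1 s; let go at 0.6, the gate may rest on it: press again. Spring: about 2.5 N at the paddle at first, 6 N fully down.
- rocker_hinge (a point): Middle of the rocker's pivot axis, x = -8, y = 0, z = 74 mm in the rack's frame; the axis runs along the rack's y.
- paddle (a point): Centre of the top of the orange thumb paddle, 26 mm along the lane, 36 across, 8 thick, on the rack's +y side. At rest at x = 34, y = 62, z = 99 mm in the rack's frame, sloping up to the rear by 0.45 rad; fully pressed 37 mm lower, 3 mm farther back, sloping down by 0.39 rad (flat fingertips, meeting its edge, stop some 33 mm lower). Press straight down. The rocker's side plate is 17 mm away.
- tray (a point): Where the centre of a tin lying in the pick-up tray is: x = -66, z = 42 mm in the rack's frame. A tin waiting at the gate has its centre at x = 0, z = 53 mm, the tins behind it 53 mm farther back and 8 mm higher each.
- gate (a point): Middle of the gate bar at the rocker's front end: steel bar across the lane, 6 mm thick with two black plastic rollers, in front of the first tin at rest; it rises 22 mm when the paddle is fully pressed.
- tin1_center (a point): Centre of the front tin lying across the rack's lane: red tomato tin with a cream band and steel rims, 53 mm diameter, 68 mm long, about 165 g, its axis along the rack's y. It rolls freely on the rack's rails.
- tin2_center (a point): Centre of the second tin lying across the rack's lane: red tomato tin with a cream band and steel rims, 53 mm diameter, 68 mm long, about 165 g, its axis along the rack's y. It rolls freely on the rack's rails.
- tin3_center (a point): Centre of the third tin lying across the rack's lane: red tomato tin with a cream band and steel rims, 53 mm diameter, 68 mm long, about 165 g, its axis along the rack's y. It rolls freely on the rack's rails.
- measuring_cup: Bystander: loose blue plastic measuring cup, rim 84 mm across, 85 mm high, handle reaching 69 mm from its axis along its x. Origin at the centre of its underside.
- salt_pig: Bystander: loose white ceramic salt pig, 112 mm across, 105 mm high with its hinged wooden lid. Origin at the centre of its underside.
- pot_stand: Bystander: loose bamboo pot stand of slats, 160 x 160 x 18 mm. Origin at the centre of its underside.
- whisk: Bystander: loose stainless whisk lying on the counter along its x, 265 mm long, head 52 mm thick at +x. Origin on the counter under the middle of it.
Not all that is in view belongs to the job. What is shaped like the part that bears tin2_center but yellow is not meant. Leave any green look-alike of the part that bears tin1_center alone.

How it is judged:
By the outcome, as a careful person would: the job done as asked, in the order asked, and still so for the second after the job is handed in, with the robot touching nothing.
It also fails if it takes over 29 s, if anything falls off the work surface, if the arm or the gripper's body presses on something with over 40 N, if the wrist force passes 120 N, or if a joint passes its speed limit or range.

## Working session

There is one attempt and no reset: what is moved stays moved. The work goes in short steps, Python scripts to look and compute and a shell command to move; the robot and the scene stay as the last step left them, time stands still between calls to the robot, and variables do not carry over. Pictures are saved under pics/ and viewed, and the job is handed in when it is done.

```bash
mkdir -p pics; python3 - <<'E'
from rig import sense, grab_frame, job, r
import cv2
s=sense(); print({k:s[k] for k in ('clock','eef_pos','tcp_rot','contact_force','opening')}, r.tip_extent)
import pickle
for n in ('scene','side','wrist'):
    f=grab_frame(n); pickle.dump(f,open(f'{n}0.pkl','wb')); cv2.imwrite(f'pics/{n}0.png',f['color'][:,:,::-1]); print(n,f['T'].round(2).tolist(),f['mtx'].tolist(),f['distortion'])
E
```

```text
{'clock': 0.0, 'eef_pos': array([6.24771787e+02, 7.27963191e-03, 4.03986732e+02]), 'tcp_rot': array([-3.14024678e+00,  1.79562661e-05,  1.57081651e+00]), 'contact_force': array([ 0.36576007,  0.4528594 , -0.24516387]), 'opening': 1.0004754013974149} 173.4
scene [[-0.82, 0.31, -0.48, 1081.24], [0.57, 0.46, -0.68, 771.65], [0.01, -0.83, -0.56, 739.06], [0.0, 0.0, 0.0, 1.0]] [[381.5515388279709, 0.0, 317.70858303126573], [0.0, 381.5515388279709, 201.33814322441935], [0.0, 0.0, 1.0]] [-0.01112052  0.          0.          0.          0.        ]
side [[0.91, -0.32, 0.26, 267.78], [-0.41, -0.7, 0.58, -634.87], [-0.0, -0.64, -0.77, 907.73], [0.0, 0.0, 0.0, 1.0]] [[401.3728159054427, 0.0, 320.9798296737252], [0.0, 401.3728159054427, 196.07882115940828], [0.0, 0.0, 1.0]] [0.00546861 0.         0.         0.         0.        ]
wrist [[1.0, 0.0, -0.0, 623.99], [-0.0, -0.95, -0.3, 77.26], [-0.0, 0.3, -0.95, 373.64], [0.0, 0.0, 0.0, 1.0]] [[280.510555892554, 0.0, 319.4741297573125], [0.0, 280.510555892554, 199.04560477765838], [0.0, 0.0, 1.0]] [-0.04089577  0.          0.          0.          0.        ]
```

View pics/scene0.png

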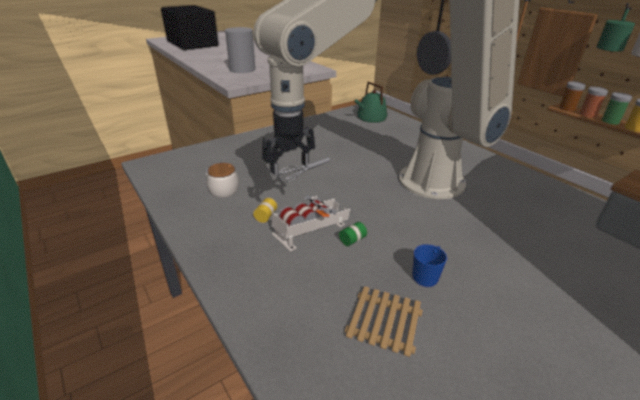

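View pics/side0.png

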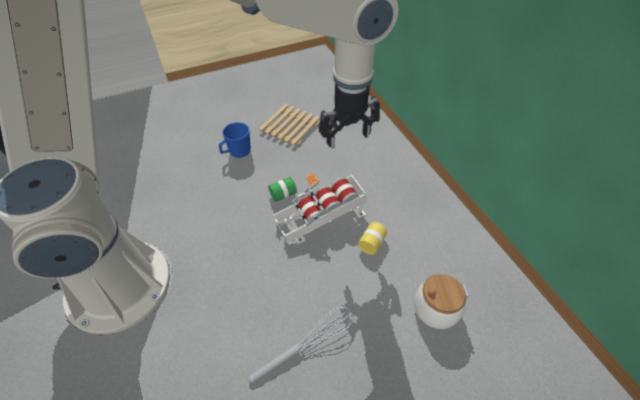

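View pics/wrist0.png

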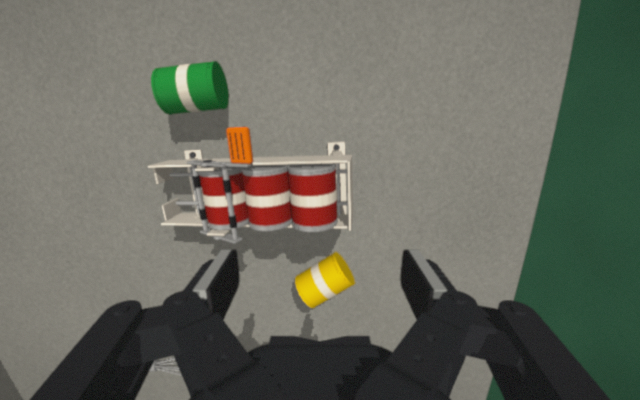

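The wrist view shows the rack with three red/cream tins. The front tin is at (222,198), the orange paddle at (240,145) and the empty tray at (180,195). The green tin at (190,87) and yellow tin at (325,280) lie loose outside the rack, so they are the look-alikes. I'll enlarge the rack to confirm.

```bash
python3 - <<'E'
import cv2
a=cv2.imread('pics/wrist0.png')[110:260,140:370]; cv2.imwrite('pics/w0c.png',cv2.resize(a,None,fx=3.4,fy=3.4,interpolation=cv2.INTER_CUBIC))
a=cv2.imread('pics/side0.png')[160:260,255:400]; cv2.imwrite('pics/s0c.png',cv2.resize(a,None,fx=5.5,fy=5.5,interpolation=cv2.INTER_CUBIC))
E
```

```text
(no output)
```

View pics/w0c.png

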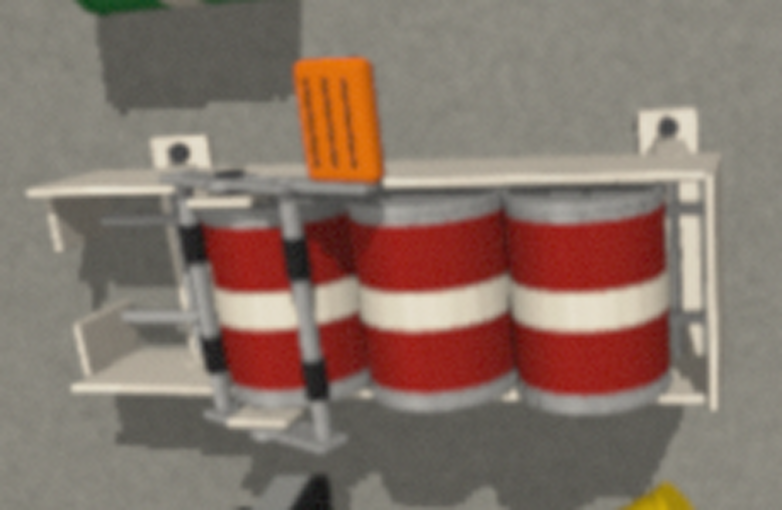

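View pics/s0c.png

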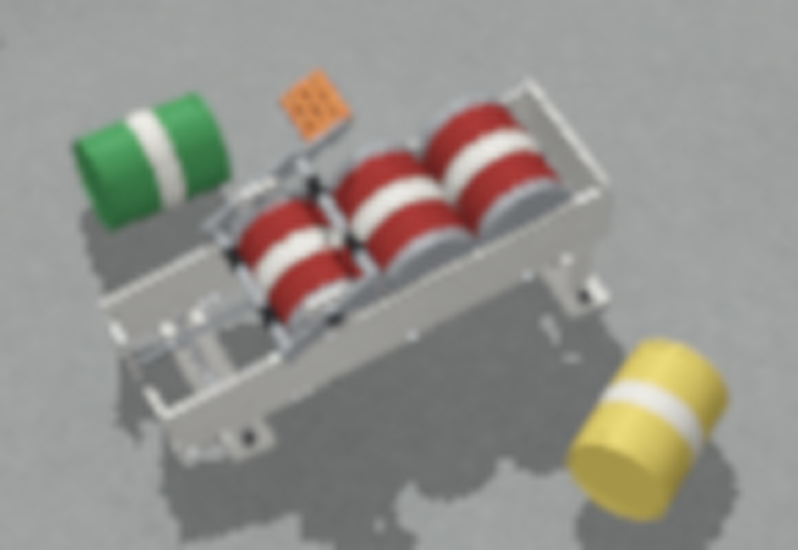

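```bash
cat > h.py <<'E'
import numpy as np,cv2,pickle
def proj(f,P):
    Ti=np.linalg.inv(f['T']); 
    p,_=cv2.projectPoints(np.asarray(P,float).reshape(-1,3),cv2.Rodrigues(Ti[:3,:3])[0],Ti[:3,3],f['mtx'],np.asarray(f['distortion'],float)); return p.reshape(-1,2)
def W(q,P):
    c,s=np.cos(q[2]),np.sin(q[2]); P=np.asarray(P,float).reshape(-1,3)
    return P@np.array([[c,-s,0],[s,c,0],[0,0,1]]).T+[q[0],q[1],0]
E
python3 - <<'E'
from h import *
from scipy.optimize import least_squares
w=pickle.load(open('wrist0.pkl','rb'));s=pickle.load(open('side0.pkl','rb'))
cw=lambda x,y:(x/3.4+140,y/3.4+110); cs=lambda x,y:(x/5.5+255,y/5.5+160)
names=['pad','t2','t3','wall']
P=[[34,62,99],[53,0,61],[106,0,69],[146,0,87]]
obw=np.array([cw(338,120),cw(433,302),cw(588,295),cw(714,283)])
Ps=[[34,62,99],[53,0,61],[106,0,69]]
obs=np.array([cs(316,105),cs(405,207),cs(493,167)])
fw=lambda q:(proj(w,W(q,P))-obw)
fs=lambda q:(proj(s,W(q,Ps))-obs)
for nm,f in (('w',lambda q:fw(q).ravel()),('s',lambda q:fs(q).ravel()),('both',lambda q:np.r_[fw(q).ravel(),fs(q).ravel()])):
    o=least_squares(f,[560,150,0.]); print(nm,o.x.round(3),o.fun.reshape(-1,2).round(1).tolist(), W(o.x,[[34,62,99],[37,62,62]]).round(1).tolist())
E
```

```text
w [ 5.11696e+02 -1.95100e+01  5.90000e-02] [[-3.6, 1.4], [1.6, -3.6], [1.3, -2.2], [1.2, 4.1]] [[542.0, 44.4, 99.0], [545.0, 44.6, 62.0]]
s [ 5.17375e+02 -1.99160e+01  1.03000e-01] [[-1.1, -1.2], [0.3, 1.6], [0.8, -0.5]] [[544.8, 45.2, 99.0], [547.8, 45.6, 62.0]]
both [ 5.12121e+02 -1.94640e+01  6.00000e-02] [[-3.2, 1.3], [2.0, -3.7], [1.7, -2.3], [1.6, 3.9], [-1.8, -0.7], [-1.1, 2.7], [-0.1, 1.1]] [[542.4, 44.5, 99.0], [545.4, 44.6, 62.0]]
```

```bash
python3 - <<'E'
from h import *
from scipy.optimize import least_squares
w=pickle.load(open('wrist0.pkl','rb'));s=pickle.load(open('side0.pkl','rb'));c=pickle.load(open('scene0.pkl','rb'))
cw=lambda x,y:(x/3.4+140,y/3.4+110); cs=lambda x,y:(x/5.5+255,y/5.5+160)
obw=np.array([cw(338,120),cw(433,302),cw(588,295),cw(714,283)])
obs=np.array([cs(316,105),cs(396,205),cs(490,163)])
def pts(q,f,wall):
    o=[W(q,[34,62,99])[0]]
    ax=np.array([-np.sin(q[2]),np.cos(q[2]),0])
    for t in ([53,0,61],[106,0,69]):
        p=W(q,t)[0]; d=f['T'][:3,3]-p; d-=ax*(d@ax); o.append(p+26.5*d/np.linalg.norm(d))
    if wall:o.append(W(q,[146,0,87])[0])
    return np.array(o)
fw=lambda q:(proj(w,pts(q,w,1))-obw)
fs=lambda q:(proj(s,pts(q,s,0))-obs)
for nm,f in (('w',lambda q:fw(q).ravel()),('s',lambda q:fs(q).ravel()),('both',lambda q:np.r_[fw(q).ravel(),fs(q).ravel()])):
    o=least_squares(f,[560,150,0.]); print(nm,o.x.round(3),o.fun.reshape(-1,2).round(1).tolist(), W(o.x,[[34,62,99],[37,62,62]]).round(1).tolist())
g=least_squares(lambda p:np.r_[(proj(w,p)-obw[:1]).ravel(),(proj(s,p)-obs[:1]).ravel()],[540,45,99]);print(g.x,g.fun)
q=o.x
print(proj(c,W(q,[34,62,99])))
a=c['color'][170:270,240:385][:,:,::-1].copy()
cv2.imwrite('pics/c0c.png',cv2.resize(a,None,fx=5.5,fy=5.5,interpolation=cv2.INTER_CUBIC))
E
```

```text
w [ 5.11421e+02 -1.57410e+01  5.50000e-02] [[-3.9, -2.4], [2.0, -0.1], [1.5, 2.0], [1.1, 1.2]] [[542.0, 48.0, 99.0], [545.0, 48.2, 62.0]]
s [ 5.14159e+02 -2.49550e+01  1.70000e-02] [[0.8, 0.4], [-0.5, 0.1], [-0.2, -0.5]] [[547.1, 37.6, 99.0], [550.1, 37.7, 62.0]]
both [ 5.12064e+02 -1.69280e+01  5.90000e-02] [[-3.5, -1.3], [2.6, 0.7], [2.1, 2.6], [1.6, 1.7], [-2.2, -1.4], [-3.0, -2.1], [-3.2, -3.1]] [[542.3, 47.0, 99.0], [545.3, 47.2, 62.0]]
[544.85421589  45.07813143  95.20306354] [ 0.32112608  0.18131086 -1.03827634 -0.2413097 ]
[[323.79777325 211.57237183]]
```

View pics/c0c.png

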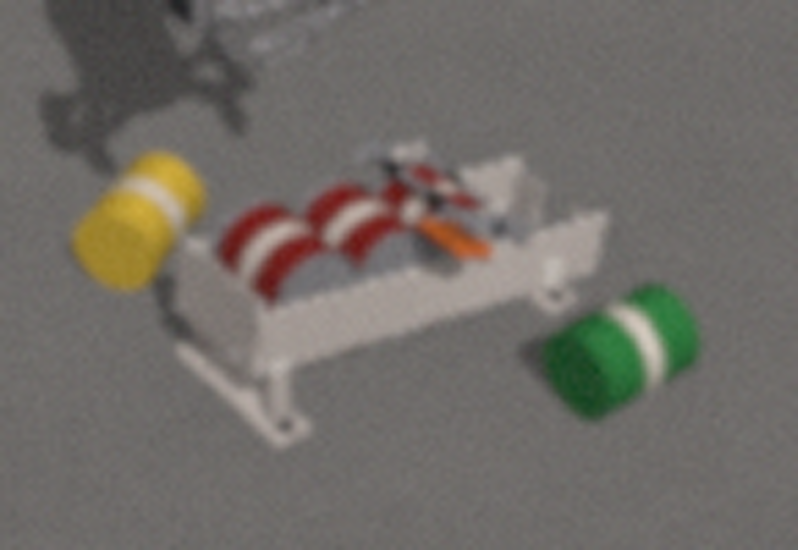

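```bash
python3 -m creep '[[0,0,0,16,-27,10,1],[0,0,0,16,-27,10,1],[0,0,0,16,-26,10,1],[0,0,0,0,0,20,1],[0,0,0,0,0,20,1],[0,0,0,0,0,0,1],[0,0,0,0,0,0,1]]'; python3 - <<'E'
from rig import sense,grab_frame
import cv2,pickle
s=sense();print(s['clock'],s['eef_pos'],s['tcp_rot'],s['contact_force'],s['opening'])
f=grab_frame('wrist');pickle.dump(f,open('wrist1.pkl','wb'));cv2.imwrite('pics/wrist1.png',f['color'][:,:,::-1])
f=grab_frame('side');cv2.imwrite('pics/side1.png',cv2.resize(f['color'][120:270,235:435,::-1],None,fx=4,fy=4))
E
```

```text
clock: 0.73
eef_pos: [541.0, 49.4, 331.3]
tcp_rot: [-3.141, 0.0, 1.57]
contact_force: [-0.5, -1.0, 0.5]
opening: 0.007
0.7333 [540.96093923  49.44100335 331.33789551] [-3.14063982e+00  3.44095793e-04  1.56993895e+00] [-0.46078653 -0.95544759  0.54433931] 0.00679463348408521
```

View pics/wrist1.png

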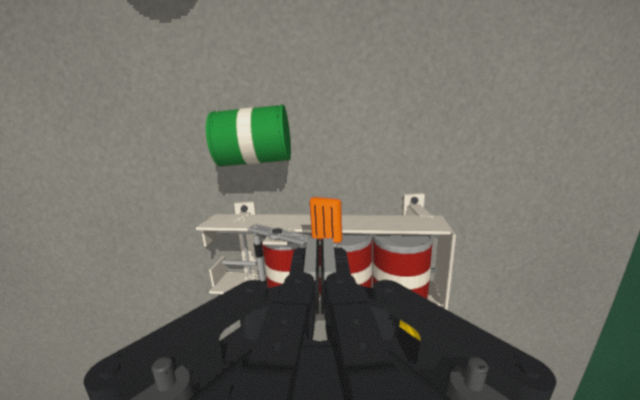

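View pics/side1.png

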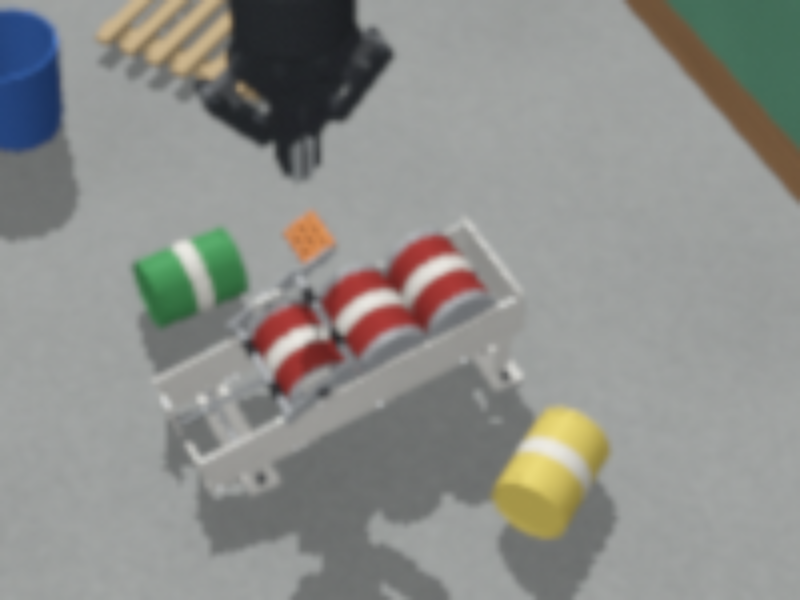

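The wrist view shows the shut fingertips at about (320,240) and the paddle at (326,219), which is nearly straight ahead of them. I'll triangulate with the new view.

```bash
python3 - <<'E'
from h import *
from scipy.optimize import least_squares
L=lambda n:pickle.load(open(n+'.pkl','rb'))
V=[('wrist0',(239.4,145.3)),('side0',(312.5,179.1)),('scene0',(322.5,213.3)),('wrist1',(326,219.5))]
V=[(L(a),np.array(b)) for a,b in V]
g=least_squares(lambda p:np.r_[tuple((proj(f,p)-b).ravel() for f,b in V)],[540,45,99]);print(g.x,g.fun.round(1))
w=V[3][0]
for z in (99,):
  o=least_squares(lambda p:(proj(w,[p[0],p[1],z])-V[3][1]).ravel(),[540,45]);print(o.x)
for y in (49.4-11,49.4,49.4+11): print(proj(w,[541,y,331.3-173.4]))
# yaw from wall edge line top: endpoints in wrist1 same height
a=least_squares(lambda p:(proj(w,[p[0],p[1],87])-[454,231]).ravel(),[600,0]).x
b=least_squares(lambda p:(proj(w,[p[0],p[1],87])-[446,303]).ravel(),[600,0]).x
print(a,b)
E
```

```text
[544.95120316  44.96748231  94.74681601] [ 0.6  0.2 -1.  -0.1  0.1 -0.6 -0.1 -0.1]
[544.9354589   46.53257788]
[[321.25550376 269.8817694 ]]
[[321.2707003  253.01733676]]
[[321.2859927  235.38868387]]
[652.52114416  31.17841197] [656.09738482 -40.96847899]
```

```bash
python3 -m creep '[[0,0,0,0,3,20,1],[0,0,0,0,3,20,1],[0,0,0,0,0,10,1],[0,0,0,0,0,0,1]]'; python3 - <<'E'
from rig import sense,grab_frame
import cv2,pickle
f=grab_frame('side');cv2.imwrite('pics/side2.png',cv2.resize(f['color'][120:270,235:435,::-1],None,fx=4,fy=4))
f=grab_frame('wrist');cv2.imwrite('pics/wrist2.png',f['color'][:,:,::-1])
E
```

```text
clock: 1.17
eef_pos: [551.3, 48.6, 285.6]
tcp_rot: [3.132, -0.0, 1.568]
contact_force: [-1.0, -0.4, 0.4]
opening: 0.002
```

View pics/side2.png

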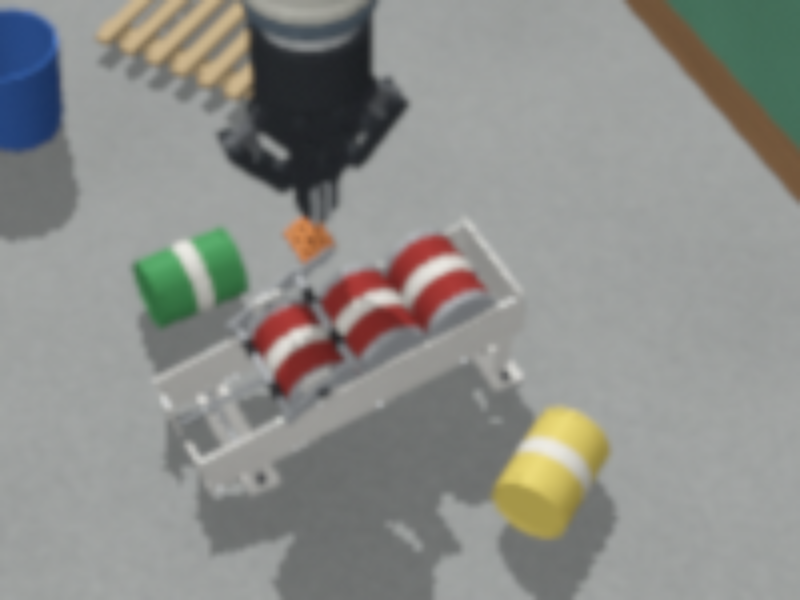

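View pics/wrist2.png

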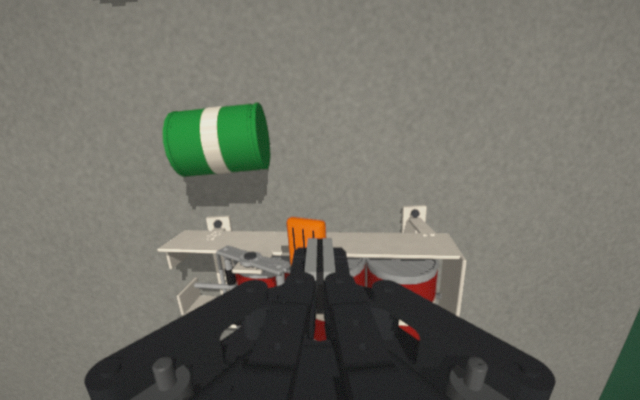

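```bash
python3 -m creep '[[0,0,0,0,-3,0,1],[0,0,0,0,-2,8,1],[0,0,0,0,0,0,1]]'; python3 -m creep '[[0,0,0,0,0,6,1],[0,0,0,0,0,6,1],[0,0,0,0,0,0,1]]'
```

```text
clock: 1.52
eef_pos: [547.3, 48.7, 281.4]
tcp_rot: [3.126, -0.001, 1.568]
contact_force: [0.4, -0.3, -0.3]
opening: 0.001
clock: 1.77
eef_pos: [548.4, 48.8, 270.2]
tcp_rot: [3.122, -0.001, 1.568]
contact_force: [-1.0, -0.1, 0.3]
opening: 0.001
```

```bash
python3 -m creep '[[0.02,0,0,0,-1,0,1],[0,0,0,0,0,0,1]]'; python3 - <<'E'
from rig import sense,grab_frame
import cv2,pickle
f=grab_frame('side');cv2.imwrite('pics/side3.png',cv2.resize(f['color'][140:240,265:385,::-1],None,fx=6,fy=6))
f=grab_frame('wrist');cv2.imwrite('pics/wrist3.png',cv2.resize(f['color'][180:330,220:420,::-1],None,fx=4,fy=4))
E
```

```text
clock: 1.93
eef_pos: [547.1, 48.8, 269.7]
tcp_rot: [-3.139, -0.001, 1.568]
contact_force: [-0.1, -0.7, 1.4]
opening: -0.005
```

View pics/side3.png

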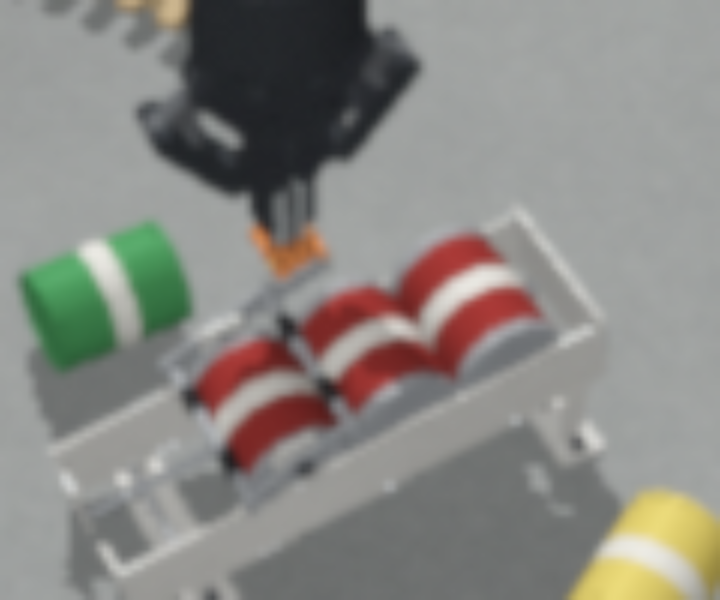

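View pics/wrist3.png

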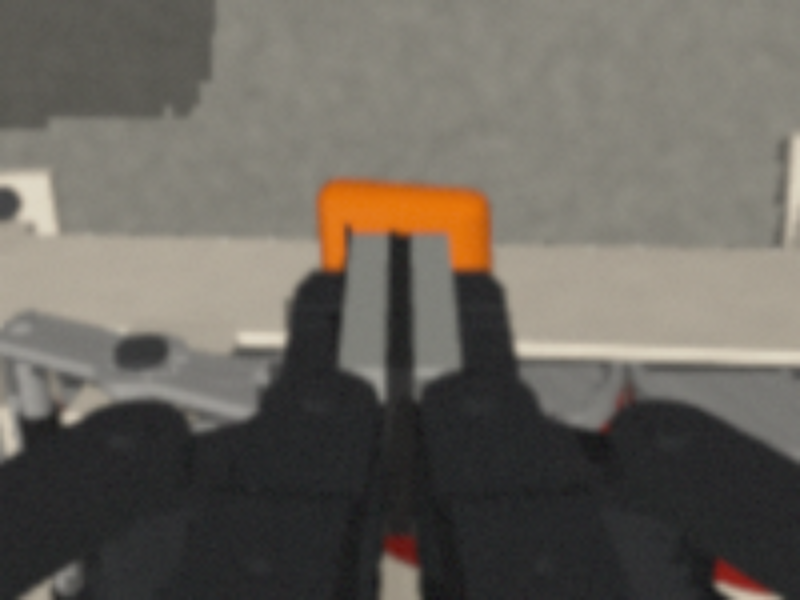

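The wrist view shows the fingertips centred on the orange paddle, clear of the side plate. Starting the press.

```bash
python3 -m creep '[[0.003,0,0,0,0,7,1],[0.003,0,0,0,0,7,1],[0,0,0,0,0,0,1]]'; python3 -m creep '[[0.003,0,0,0,0,7,1],[0.003,0,0,0,0,5,1],[0,0,0,0,0,0,1]]'
```

```text
clock: 2.28
eef_pos: [547.9, 48.9, 255.4]
tcp_rot: [-3.137, -0.002, 1.568]
contact_force: [-0.4, 0.4, 2.0]
opening: -0.001
clock: 2.53
eef_pos: [548.8, 48.9, 242.7]
tcp_rot: [-3.133, -0.002, 1.568]
contact_force: [0.5, 1.0, 2.5]
opening: -0.004
```

```bash
python3 -m creep '[[-0.005,0,0,0,0,4,1],[0,0,0,0,0,4,1],[0,0,0,0,0,0,1]]'; python3 - <<'E'
from rig import sense,grab_frame
import cv2,pickle
print(sense()['contact_force'])
f=grab_frame('side');cv2.imwrite('pics/side4.png',cv2.resize(f['color'][140:240,265:385,::-1],None,fx=6,fy=6))
E
```

```text
clock: 2.78
eef_pos: [548.6, 48.9, 235.2]
tcp_rot: [-3.137, -0.002, 1.568]
contact_force: [-1.7, -0.4, 15.8]
opening: 0.002
[-1.73283493 -0.44861527 15.81862618]
```

View pics/side4.png

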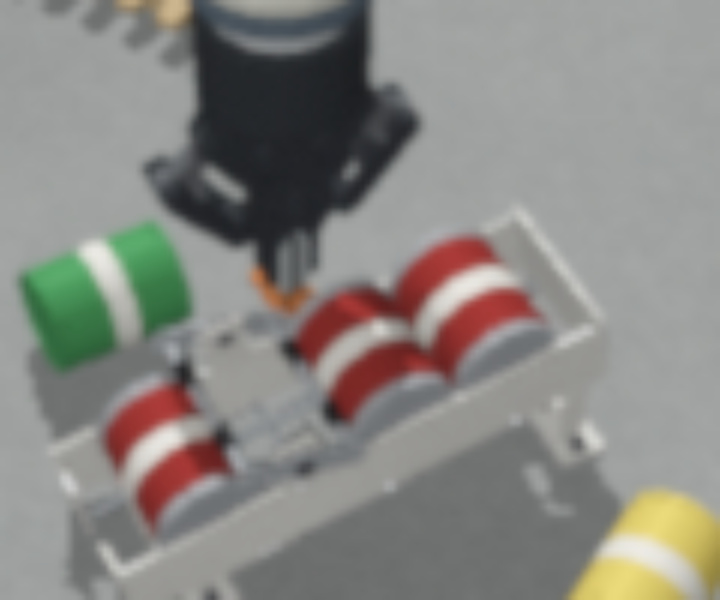

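The front tin has rolled out into the tray (crop (165,455)), the second is held by the stop bar, and 16 N shows the hard stop. I'll hold a little longer, then check.

```bash
python3 -m creep '[[0,0,0,0,0,0,1],[0,0,0,0,0,0,1],[0,0,0,0,0,0,1],[0,0,0,0,0,0,1],[0,0,0,0,0,0,1],[0,0,0,0,0,0,1],[0,0,0,0,0,0,1],[0,0,0,0,0,0,1]]'; python3 - <<'E'
from rig import sense,grab_frame
import cv2,pickle
f=grab_frame('side');cv2.imwrite('pics/side5.png',cv2.resize(f['color'][140:240,265:385,::-1],None,fx=6,fy=6))
E
```

```text
clock: 3.5
eef_pos: [548.5, 49.0, 236.4]
tcp_rot: [-3.137, -0.002, 1.568]
contact_force: [1.3, -0.3, 4.9]
opening: 0.002
```

View pics/side5.png

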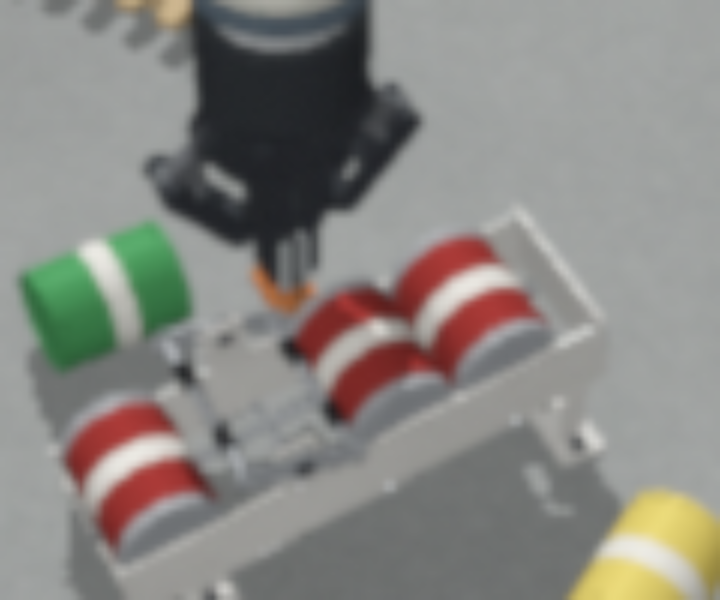

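The tin now rests against the front stop in the tray (crop (130,480)), and the gate is clear of it. I'll release steadily upward.

```bash
python3 -m creep '[[0,0,0,0,0,-12,1],[0,0,0,0,0,-15,1],[0,0,0,0,0,-20,1],[0,0,0,0,0,-25,1],[0,0,0,0,0,-25,1],[0,0,0,0,0,-20,1],[0,0,0,0,0,-10,1],[0,0,0,0,0,0,1],[0,0,0,0,0,0,1],[0,0,0,0,0,0,1]]'; python3 -m creep '[[0,0,0,0,0,0,1],[0,0,0,0,0,0,1],[0,0,0,0,0,0,1],[0,0,0,0,0,0,1],[0,0,0,0,0,0,1],[0,0,0,0,0,0,1],[0,0,0,0,0,0,1],[0,0,0,0,0,0,1],[0,0,0,0,0,0,1],[0,0,0,0,0,0,1]]'; python3 - <<'E'
from rig import sense,grab_frame
import cv2,pickle
f=grab_frame('side');cv2.imwrite('pics/side6.png',cv2.resize(f['color'][140:240,265:385,::-1],None,fx=6,fy=6))
f=grab_frame('wrist');cv2.imwrite('pics/wrist6.png',f['color'][:,:,::-1]);pickle.dump(f,open('wrist6.pkl','wb'))
f=grab_frame('scene');cv2.imwrite('pics/scene6.png',f['color'][:,:,::-1])
E
```

```text
clock: 4.38
eef_pos: [545.6, 48.6, 370.2]
tcp_rot: [-3.126, -0.001, 1.568]
contact_force: [-0.7, 1.0, -0.3]
opening: 0.002
clock: 5.22
eef_pos: [544.0, 48.4, 365.4]
tcp_rot: [-3.117, -0.0, 1.568]
contact_force: [-0.2, -0.6, 0.2]
opening: -0.002
```

View pics/side6.png

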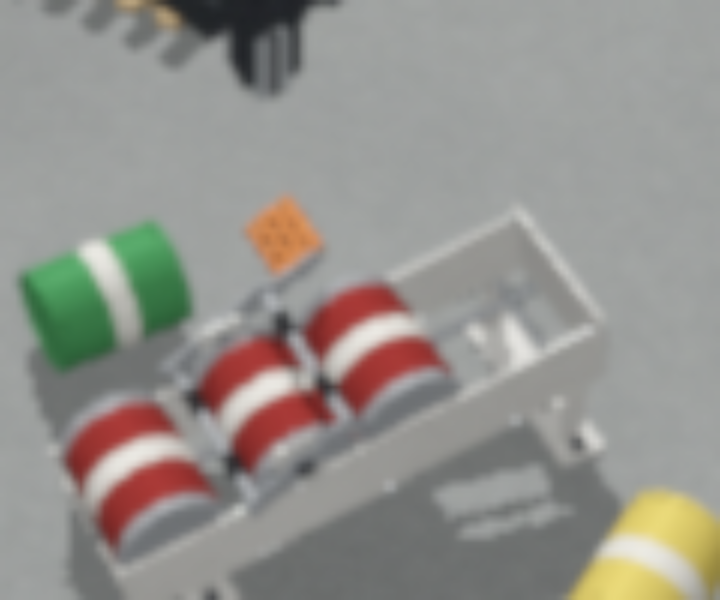

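View pics/wrist6.png

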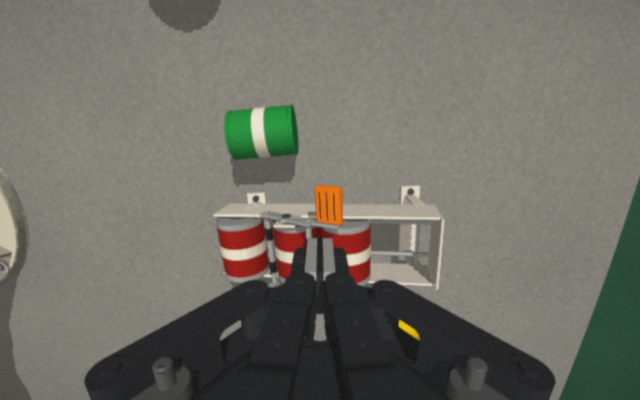

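View pics/scene6.png

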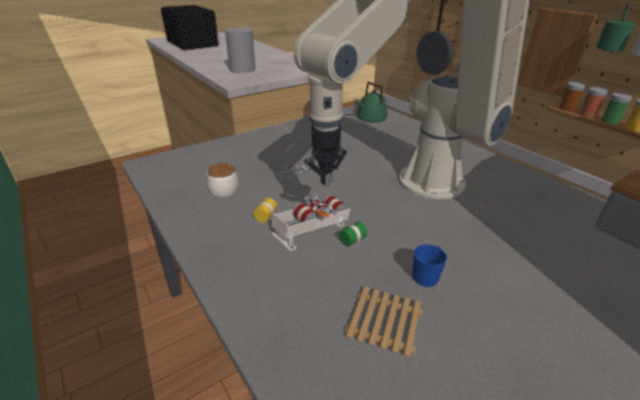

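One tin is in the tray (side crop (130,480)). The next waits behind the gate at (265,405), with the third behind it. The paddle is back at side pixel (312.5,179), where it started, and the bystanders in view haven't moved.

```bash
python3 - <<'E'
from rig import job,sense
s=sense();print(s['clock'],s['contact_force'].round(1),abs(s['qvel']).max().round(3)); job.sign_off()
E
```

```text
5.3667 [ 0.3  0.1 -0.7] 0.002
the job is handed in; nothing more can be done
```

One tin of tomatoes is lying in the pick-up tray, and the next one has rolled down to wait behind the gate. I handed the job in at 5.4 s, well inside the 29 s limit.

I pressed the orange paddle down to its hard stop with the closed fingertips. The wrist force rose to about 16 N there. I held it for about 0.7 s more, until the front tin lay against the front stop, then lifted straight off so the paddle came back up.

The last pictures and readings before hand-in:
- **Paddle:** it was back within a pixel of its starting place in the side view.
- **Tins:** the third red tin sits behind the waiting one. The green and yellow look-alikes were not touched.
- **Bystanders:** the cup, salt pig and pot stand were unmoved by eye. The whisk was hidden or outside the final views, but the arm never went near it.
- **Robot:** it was clear of everything, with under 1 N on the wrist.

Two measurements disagreed. The paddle's height came out at about 95 mm from the images against 99 mm nominal, and the rack position fits differed by a few mm between views. I therefore centred the fingers by eye and by force just before pressing.

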